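# Turn the spice carousel until the salt is at the front

## Task

Turn the spice carousel by pushing the wooden finger posts on its rim with the fingers, as often as needed, until the salt shaker stands at the front, its middle over the line of the foot's pointer tongue. Do not pick up or touch the salt shaker or the spice jars, keep them all standing in their hoops, and leave the things beside the carousel alone.

Things in the scene. Friction and masses are not known exactly. Their poses are not given: they have to be found in the camera images.
- carousel: The spice carousel's fixed dark round foot, 105 mm radius; origin on the turning axis, on the board it stands on (59 mm above the range top), z up. A flat dark pointer tongue, 30 mm wide, 8 mm high, sticks out of the foot along its own -x axis, to 50 mm beyond the platter's rim: it marks the front. The foot does not move.
- platter: The carousel's turning platter; origin on the axis, 14 mm above the board, z up. It turns either way without a stop with light friction (about 1.5 N at the posts) and stays where left. Round wooden disc, radius 145 mm, floor 28 mm above the board; five dividers 30 mm high part it into equal bays, a jar standing loose in each, 88 mm from the axis, inside a wire hoop 45 mm up.
- salt_shaker_mid (a point): The salt shaker, standing loose in one bay of the platter: a waisted glass shaker with a domed pierced metal top, 44 mm wide and 90 mm tall, shorter than the straight screw-capped spice jars in the other bays. This point is its centre, half-way up (45 mm above the platter's floor).
- post0 (a point): One of the five upright wooden finger posts on the rim of the platter, one at the outer end of each divider: 14 mm thick with a 17 mm ball on top, 130 mm from the turning axis, 72 degrees apart. This point is the top of the post, 80 mm above the platter's floor; the post turns with the platter.
- post1 (a point): One of the five upright wooden finger posts on the rim of the platter, one at the outer end of each divider: 14 mm thick with a 17 mm ball on top, 130 mm from the turning axis, 72 degrees apart. This point is the top of the post, 80 mm above the platter's floor; the post turns with the platter.
- post2 (a point): One of the five upright wooden finger posts on the rim of the platter, one at the outer end of each divider: 14 mm thick with a 17 mm ball on top, 130 mm from the turning axis, 72 degrees apart. This point is the top of the post, 80 mm above the platter's floor; the post turns with the platter.
- post3 (a point): One of the five upright wooden finger posts on the rim of the platter, one at the outer end of each divider: 14 mm thick with a 17 mm ball on top, 130 mm from the turning axis, 72 degrees apart. This point is the top of the post, 80 mm above the platter's floor; the post turns with the platter.
- post4 (a point): One of the five upright wooden finger posts on the rim of the platter, one at the outer end of each divider: 14 mm thick with a 17 mm ball on top, 130 mm from the turning axis, 72 degrees apart. This point is the top of the post, 80 mm above the platter's floor; the post turns with the platter.
- spice0_mid (a point): A spice jar in one bay of the platter: straight round jar with a screw cap, 45 mm wide, 106 mm tall, loose. This point is its centre, half-way up.
- spice1_mid (a point): A spice jar in one bay of the platter: straight round jar with a screw cap, 45 mm wide, 106 mm tall, loose. This point is its centre, half-way up.
- spice2_mid (a point): A spice jar in one bay of the platter: straight round jar with a screw cap, 45 mm wide, 106 mm tall, loose. This point is its centre, half-way up.
- spice3_mid (a point): A spice jar in one bay of the platter: straight round jar with a screw cap, 45 mm wide, 106 mm tall, loose. This point is its centre, half-way up.
- honey_jar: A bystander on the board beside the carousel: the honey jar (71 mm wide, 110 mm tall); origin under its centre.
- green_mug: A bystander on the board beside the carousel: the green and white mug (101 mm tall); origin under its centre.
- apple: A bystander on the board beside the carousel: the apple (73 mm wide); origin under its centre.
- butter_dish: A bystander on the board beside the carousel: the butter dish (75 x 135 x 74 mm); origin under its centre.

How it is judged:
By the outcome, as a careful person would: the job done as asked, in the order asked, and still so for the second after the job is handed in, with the robot touching nothing.
It also fails if it takes over 58 s, if anything falls off the work surface, if the arm or the gripper's body presses on something with over 40 N, if the wrist force passes 120 N, or if a joint passes its speed limit or range.

## Robot

A 7-joint arm with a two-finger parallel gripper is mounted at the origin on a cart in front of the work surface, level with it; the furniture and walls round the work are solid. World frame = base frame: x ahead of the robot, y to its left, z up, the work surface at z = 0. Lengths are in m, angles in rad, forces in N, time in s.
With the tool pointing down it reaches from about 0.425 to 0.95 m from the base axis. Payload 4.7 kg.
Tool frame: the origin (TCP) lies between the finger pads; the fingertips stand 25 mm ahead of it and the grasp point (between the pads) lies 6 mm ahead of it; z points along the fingers, y is the line along which they close (so a half turn about z gives the same grasp; the last joint's range is limited). The gripper opens to 85 mm and grips with 20 to 120 N. Pads are 22 mm wide; open, the fingers measure 114 mm over their backs; the gripper's body (76 mm by 85 mm) begins 54 mm behind the grasp point. The pads swing forward as they close: fully open they stand 13 mm farther back than shut.
Start: joints at [-0.029, 0.469, -0.049, 1.532, 0.024, 1.141, -0.082], TCP at [0.675, 0, 0.223] pointing down, gripper open.
Joint ranges: [-2.59, 2.59], [-0.33, 1.99], [-1.39, 1.29], [0.1, 2.45], [-1.04, 4.18], [0.21, 1.99], [-2.66, 2.66]. Speed limits (rad/s): [2.57, 2.57, 3.14, 3.14, 3.14, 3.14, 3.14].

## Interface

Orientations are given as a 3x3 rotation matrix whose columns are the frame's x, y, z axes.
In Python, from rig import * gives the robot as it stands. Calls block until the motion is done:
- movep(position, orientation): joint-space move of the TCP to a pose.
- move_l(position, attitude=None, feed=0.15, until_force=None): straight line of the TCP; attitude=None keeps the orientation; feed is the mean speed in m/s. With until_force (N) it stops when the force on the tool has changed by that much, and returns True; else False.
- move_joints(angles): joint-space move.
- command_gripper(opening, newtons=None): finger opening in m; newtons is the grip in N (None keeps the last); returns when the fingers have stopped.
- sleep(seconds).
- inverse_kinematics(position, orientation): joint angles nearest the present ones, or None.
- sense(): the state.
- camera(name): name is "scene" or "side" or "wrist"; returns (picture, depth): 480x640x3 uint8, red, green, blue; 480x640 float32, m along the optical axis (not along the pixel's ray), 0 where there is no reading.
- camera_params(name): a dict with "K" (3x3 intrinsics, pixels), "dist" ([k1, k2, p1, p2, k3] as OpenCV has them; the pictures are not rectified), "position" and "rotation" of the camera in the world; the wrist camera has in their place "tool_from_camera" (4x4, takes a point from camera to tool coordinates, whose origin is the TCP and whose axes are the flange's). Camera axes: x right, y down, z forward; pixel columns grow to the right and rows downward; lengths in m; the calibration is good to about 2 mm. A picture is of the moment at which its call begins: read the wrist's pose just before it. camera_params takes no time and is no camera call.
A pose or a line that the arm cannot do raises Unreachable and nothing moves.
- finish_job(): hands the job in; it is judged then, once.
The state is a dict: "time_s": time; "joint_pos": joint angles; "qd": joint speeds; "joint_efforts": joint torques, N m; "position": TCP position; "tcp_rot": TCP orientation; "wrist_force": force on the tool from outside, world axes, zero at the start; "ft_torque": the same for the moment, N m; "finger_gap": finger opening in m; "gripper_force": force on a finger pad.
Only numpy, scipy, OpenCV 4.12 (cv2) and the standard library are available. Lean on these libraries where they do the work, as an engineer would, in place of code of your own. Each camera call takes 0.05 s, during which the arm holds its last target. There are 200 camera calls.

## Working session

There is one attempt and no reset: what is moved stays moved. The work goes in short steps, each a Python script; the robot and the scene stay as the last script left them, time stands still between calls to the robot, and variables do not carry over. Pictures are saved under pics/ and viewed, at most 10 in all, crops included, and the job is handed in when it is done.

```bash
mkdir -p pics; ls
python3 - <<'E'
from rig import *
import cv2,numpy as np
for n in ("scene","side"):
    p,d=camera(n); cv2.imwrite(f"pics/{n}0.png",p[:,:,::-1]); np.save(f"{n}0.npy",d)
    c=camera_params(n); print(n,c)
E
```

```text
pics
scene {'K': array([[495.21549383,   0.        , 324.55538188],
       [  0.        , 495.21549383, 248.31797665],
       [  0.        ,   0.        ,   1.        ]]), 'dist': array([-0.06120159,  0.        ,  0.        ,  0.        ,  0.        ]), 'position': array([-0.08325575, -0.78530408,  0.78557957]), 'rotation': array([[ 0.76933769, -0.32020201,  0.55280213],
       [-0.63872369, -0.40221339,  0.65593935],
       [ 0.01231132, -0.85772668, -0.51395853]])}
side {'K': array([[525.41640527,   0.        , 320.22389992],
       [  0.        , 525.41640527, 237.17268095],
       [  0.        ,   0.        ,   1.        ]]), 'dist': array([-0.03684649,  0.        ,  0.        ,  0.        ,  0.        ]), 'position': array([ 0.30830123, -0.67391743,  0.75576248]), 'rotation': array([[ 0.91916811, -0.2616352 ,  0.2944096 ],
       [-0.39356983, -0.58116775,  0.71228283],
       [-0.0152569 , -0.7705784 , -0.63716258]])}
```

View pics/scene0.png

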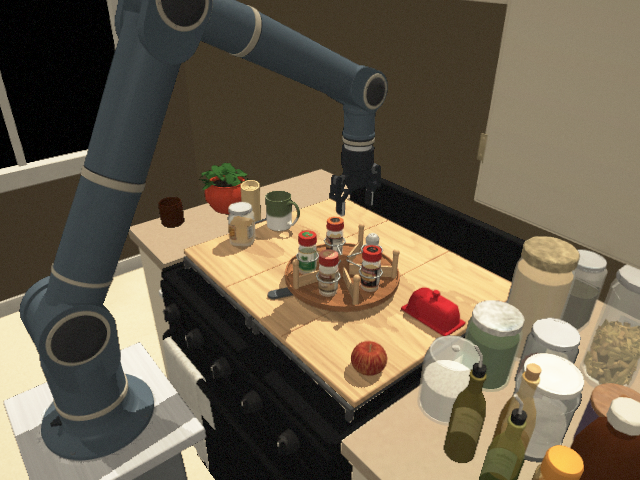

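View pics/side0.png

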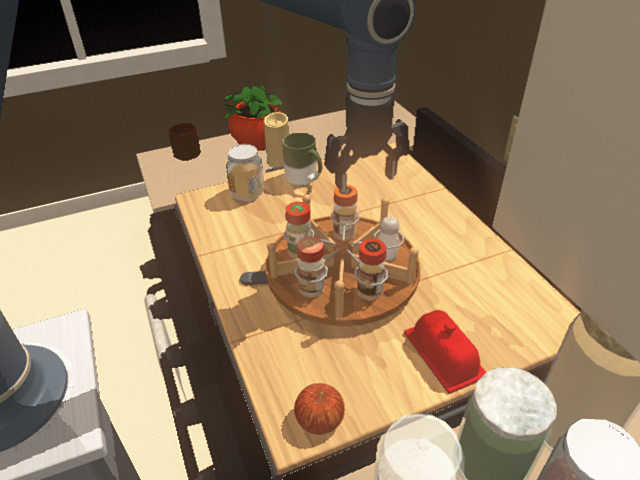

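The side view shows the pointer tongue at about (243–268, 278), facing the robot. The salt shaker is at (390, 235), towards the back. Post tops are near (338,284), (413,252), (385,202), (306,198) and (272,250).

```bash
cat > h.py <<'E'
from rig import *
import cv2,numpy as np
from scipy.optimize import least_squares
def ray(n,px):
    c=camera_params(n); u=cv2.undistortPoints(np.array(px,float).reshape(-1,1,2),c["K"],c["dist"])[:,0]
    return c["position"],np.c_[u,np.ones(len(u))]@c["rotation"].T
def onz(n,px,z):
    p,r=ray(n,px); return p+r*((z-p[2])/r[:,2])[:,None]
def proj(n,P):
    c=camera_params(n); R=c["rotation"]
    return cv2.projectPoints(np.array(P,float).reshape(-1,1,3),cv2.Rodrigues(R.T)[0],-R.T@c["position"],c["K"],c["dist"])[0][:,0]
def cloud(n,d):
    v,u=np.mgrid[:480,:640]; p,r=ray(n,np.c_[u.ravel(),v.ravel()])
    return (p+r*d.ravel()[:,None]).reshape(480,640,3)
E
python3 - <<'E'
from h import *
px=[(338,284),(413,252),(385,202),(306,198),(272,250)]
P=onz("side",px,.163)[:,:2]
def f(q):
    a=q[2]-np.arange(5)*0+q[3]*np.arange(5)*2*np.pi/5
    return (P-(q[:2]+.13*np.c_[np.cos(a),np.sin(a)])).ravel()
for s in (1,):
    r=least_squares(lambda q:f(np.r_[q,s]),[*P.mean(0),-1.5]); print(s,r.x,np.round(r.fun*1e3,1))
c=r.x[:2]
t=onz("side",[(241,279),(268,278)],.067); print("tongue",t,np.degrees(np.arctan2(*(t[:,:2]-c).T[::-1])))
s=onz("side",[(390,220)],.175); print("salt",s,np.degrees(np.arctan2(*(s[:,:2]-c).T[::-1])),np.linalg.norm(s[0,:2]-c))
X=cloud("side",np.load("side0.npy")); D=cloud("scene",np.load("scene0.npy"))
A=np.r_[X.reshape(-1,3),D.reshape(-1,3)]
m=(abs(A[:,2]-.087)<.004)&(np.hypot(*(A[:,:2]-c).T)<.17); print("floor ext",np.percentile(A[m],[.5,99.5],0))
for n,q in (("honey",(245,160)),("mug",(300,145)),("apple",(319,400)),("butter",(445,340))): print(n,X[q[1],q[0]])
# zooms
I=cv2.imread("pics/side0.png")[180:330,220:450]; cv2.imwrite("pics/z1.png",cv2.resize(I,None,fx=3.4,fy=3.4,interpolation=cv2.INTER_CUBIC))
E
```

```text
1 [ 0.62143491 -0.02147878 -2.04589755] [-0.1  6.2 -2.   0.9  0.  -2.   2.5  3.2 -0.4 -8.4]
tongue [[0.44166268 0.04363651 0.067     ]
 [0.48916948 0.02542154 0.067     ]] [160.08910889 160.47587814]
salt [[ 0.71041481 -0.03167149  0.175     ]] [-6.53478663] 0.08956179434118898
floor ext [[ 0.48043087 -0.16055217  0.08328817]
 [ 0.7602872   0.11936102  0.09090562]]
honey [0.53499347 0.28902282 0.16775208]
mug [0.69191281 0.36961511 0.12521766]
apple [ 0.46395633 -0.28091968  0.10861851]
butter [ 0.68142216 -0.26666479  0.1161257 ]
```

View pics/z1.png

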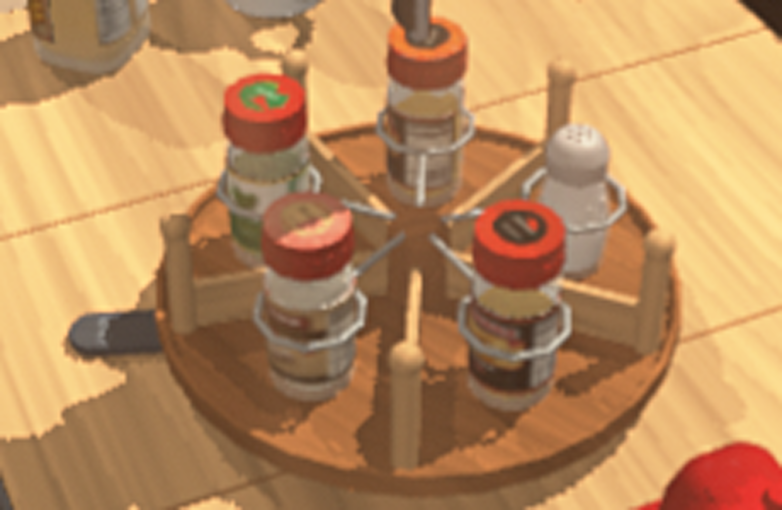

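```bash
cat >> h.py <<'E'
def fit(P,ks):
    P=P[:,:2]; ks=np.array(ks)
    def f(q):
        a=q[2]+ks*2*np.pi/5
        return (P-(q[:2]+.13*np.c_[np.cos(a),np.sin(a)])).ravel()
    return least_squares(f,[*P.mean(0),np.arctan2(*(P[0]-P.mean(0))[::-1])],loss="soft_l1",f_scale=.002)
def pose(c,deg,z,r=.134,s=1):
    t=np.radians(deg); y=s*np.array([-np.sin(t),np.cos(t),0]); Z=np.array([0,0,-1.])
    return np.array([c[0]+r*np.cos(t),c[1]+r*np.sin(t),z]),np.c_[np.cross(y,Z),y,Z]
E
python3 - <<'E'
from h import *
px=[(339.4,285),(413.8,251.2),(385.3,201.2),(306.5,198.2),(271.8,246.5)]
r=fit(onz("side",px,.1585),range(5)); print(r.x[:2],np.degrees(r.x[2]),np.round(r.fun*1e3,1))
s=sense(); print(s["tcp_rot"].round(2),s["time_s"])
c=r.x[:2]
for sg in (1,-1):
  for a in (-50,-30,0,30,60):
    q=inverse_kinematics(*pose(c,a,.165,s=sg)); print(sg,a,None if q is None else np.round(q,2))
E
```

```text
[ 0.62553757 -0.01480629] -117.599082333263 [-0.4  0.3 -0.1  0.4  0.6 -0.4  0.4  1.3 -0.5 -1.9]
[[-0.  1. -0.]
 [ 1.  0. -0.]
 [-0. -0. -1.]] 0.1
1 -50 [ 0.21  0.6  -0.16  1.46  0.1   1.09  0.72]
1 -30 [ 0.2   0.64 -0.25  1.39  0.16  1.13  0.98]
1 0 [ 0.18  0.68 -0.37  1.34  0.25  1.16  1.36]
1 30 [ 0.17  0.68 -0.49  1.38  0.33  1.16  1.73]
1 60 [ 0.19  0.64 -0.62  1.5   0.39  1.13  2.11]
-1 -50 [-0.21  0.63  0.5   1.49 -0.32  1.1  -2.09]
-1 -30 [-0.2   0.66  0.42  1.42 -0.28  1.13 -1.83]
-1 0 [-0.21  0.66  0.3   1.37 -0.2   1.13 -1.46]
-1 30 [-0.23  0.63  0.17  1.41 -0.11  1.11 -1.09]
-1 60 [-0.23  0.55  0.04  1.53 -0.02  1.06 -0.71]
```

```bash
cat >> h.py <<'E'
def stroke(c,a,b,z=.157,gap=.024,feed=.07):
    """straddle the post at angle a (deg), carry it to b, let go, rise"""
    command_gripper(.045)
    movep(*pose(c,a,.24)); hit=move_l(*pose(c,a,z),feed=.12,until_force=6)
    if hit: print("HIT"); move_l(*pose(c,a,.24)); return
    command_gripper(gap,20); print("gap",sense()["finger_gap"])
    n=max(1,int(np.ceil(abs(b-a)/15))); fm=0
    for t in np.linspace(a,b,n+1)[1:]:
        move_l(*pose(c,t,z),feed=feed); fm=max(fm,np.linalg.norm(sense()["wrist_force"]))
    print("maxF",fm); command_gripper(.045); move_l(pose(c,b,.24)[0],feed=.15)
E
python3 - <<'E'
from h import *
c=[.6255,-.0148]
stroke(c,-45.6,40.4); print(sense()["time_s"])
movep(*pose(c,-31,.24))
p,d=camera("side"); cv2.imwrite("pics/side1.png",p[:,:,::-1])
I=p[150:350,210:476,::-1]; cv2.imwrite("pics/z2.png",cv2.resize(I,None,fx=3,fy=3,interpolation=cv2.INTER_CUBIC))
E
```

```text
gap 0.02387472846530354
maxF 1.2100349895633833
7.3833
```

View pics/z2.png

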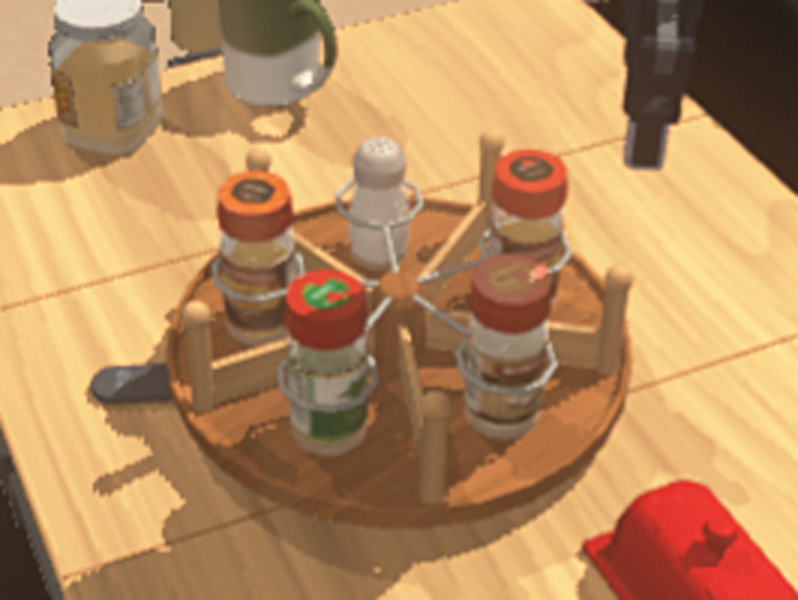

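The first stroke worked. The salt shaker is now at the back left, crop (380,200). Ball tops are at crop (435,405), (620,280), (491,145), (258,160) and (198,315), and all jars are standing.

Run:
```python
from h import *
z=np.array([(435,405),(620,280),(491,145),(258,160),(198,315)])/3+[210,150]
r=fit(onz("side",z,.1585),range(5)); a0=np.degrees(r.x[2]); print(r.x[:2],a0,np.round(r.fun*1e3,1))
c=(r.x[:2]+[.6255,-.0148])/2
a=a0+72; mid=a0+3*72-36+0   # bay between k=2 and k=3
print("bay",a0+2.5*72)
rot=163-(a0+2.5*72); print("post",a,"rot",rot)
stroke(c,a,a+rot); print(sense()["time_s"])
move_l([.72,-.10,.30])
for n,(x,y) in (("side",(210,150)),("scene",(250,180))):
    p,d=camera(n); cv2.imwrite(f"pics/{n}2.png",p[:,:,::-1]); np.save(f"{n}2.npy",d)
    I=p[y:y+200,x:x+266,::-1] if n=="side" else p[y:y+140,x:x+186,::-1]; cv2.imwrite(f"pics/{n}2z.png",cv2.resize(I,None,fx=3 if n=="side" else 4,fy=3 if n=="side" else 4,interpolation=cv2.INTER_CUBIC))
```

```text
[ 0.62492758 -0.01646297] -106.85703429854038 [ 0.5  0.9  0.3 -0.5 -2.1 -1.6 -0.3  1.3  1.1 -0.2]
bay 73.14296570145962
post -34.857034298540384 rot 89.85703429854038
gap 0.02418753355840474
maxF 1.6236174772252554
14.8833
```

View pics/side2z.png

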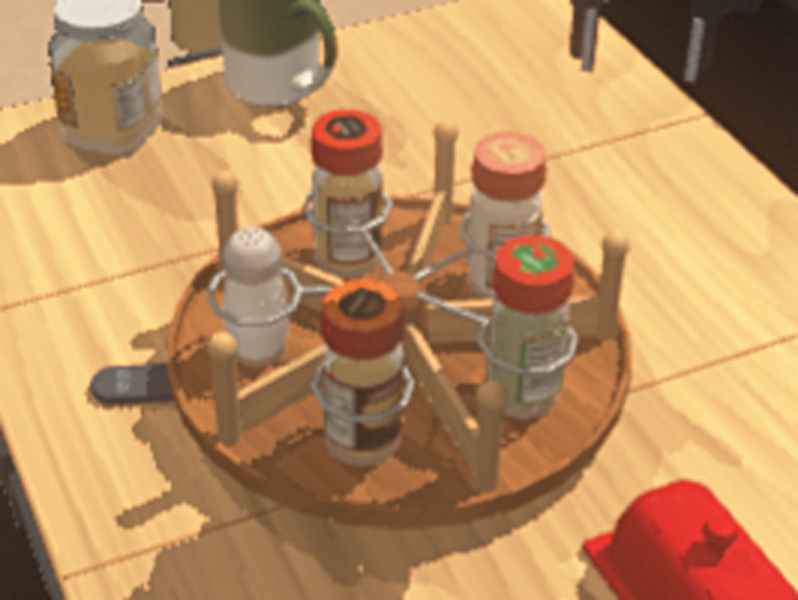

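View pics/scene2z.png

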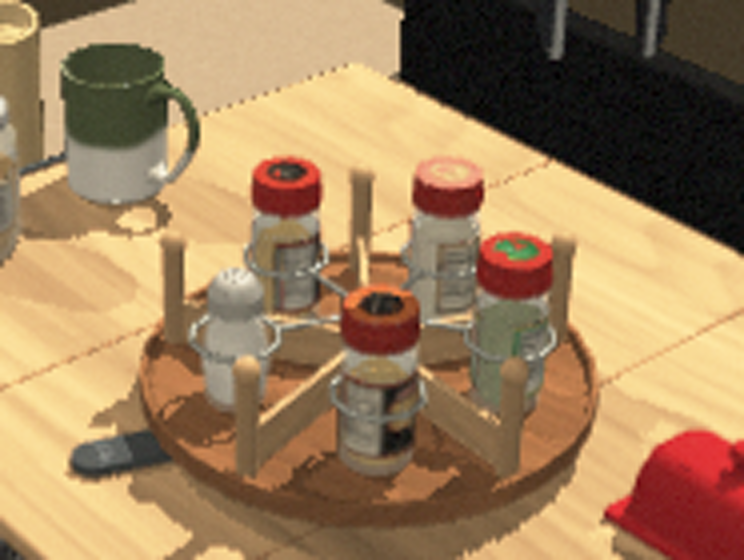

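The salt shaker now stands near the tongue, with its head at side crop (254,257) and scene crop (236,297). I'll measure it precisely with the wrist camera from above the front.

Run:
```python
from h import *
zs=np.array([(223,345),(490,393),(614,243),(446,133),(225,185)])/3+[210,150]
zc=np.array([(246,369),(513,370),(564,245),(362,176),(173,242)])/4+[250,180]
for n,z,h in (("side",zs,np.array([(254,257)])/3+[210,150]),("scene",zc,np.array([(236,297)])/4+[250,180])):
    r=fit(onz(n,z,.1585),range(5)); s=onz(n,h,.162)[0,:2]
    v=s-r.x[:2]; print(n,r.x[:2],np.degrees(r.x[2])%72,np.round(r.fun*1e3,1),"salt",s,np.degrees(np.arctan2(v[1],v[0])),np.hypot(*v))
C=camera_params("wrist"); print(C)
T=C["tool_from_camera"]
# camera over the front, tool straight down, same yaw as start
R=np.array([[0,1,0],[1,0,0],[0,0,-1.]])
off=R@T[:3,3]; print("off",off, "axis",R@T[:3,2])
tgt=np.array([.53,.015]); 
pos=np.array([*(tgt-off[:2]),.36]); print(pos)
for R in (R,-R*[[1,1,1],[1,1,1],[1,1,-1]]):
  print(inverse_kinematics(np.array([*(tgt-(R@T[:3,3])[:2]),.36]),R))
```

```text
side [ 0.62496691 -0.01527974] 51.42467008491167 [ 0.8  0.9 -0.3  1.3 -0.1  0.8 -0.2 -1.7 -0.2 -2.1] salt [0.54277384 0.01242142] 161.37486902915737 0.08673554689252912
scene [ 0.62475265 -0.01504223] 50.95179238352634 [ 1.   0.5  0.7  0.7 -0.8 -1.4 -0.7  0.2 -0.2 -0.2] salt [0.54053571 0.01248728] 161.89804968535105 0.08860228771449685
{'K': array([[404.50379561,   0.        , 315.57759871],
       [  0.        , 404.50379561, 236.39071983],
       [  0.        ,   0.        ,   1.        ]]), 'dist': array([-0.08969524,  0.        ,  0.        ,  0.        ,  0.        ]), 'tool_from_camera': array([[-2.29765925e-04, -9.51295003e-01, -3.08281955e-01,
         7.88096936e-02],
       [ 9.99999953e-01, -1.55838882e-04, -2.64424054e-04,
         1.67333155e-03],
       [ 2.03502966e-04, -3.08282001e-01,  9.51294994e-01,
        -1.51033521e-01],
       [ 0.00000000e+00,  0.00000000e+00,  0.00000000e+00,
         1.00000000e+00]])}
off [0.00167333 0.07880969 0.15103352] axis [-2.64424054e-04 -3.08281955e-01 -9.51294994e-01]
[ 0.52832667 -0.06380969  0.36      ]
[ 0.24839159  0.15222784 -0.23831755  1.66156351  0.03684956  1.33219636
  0.00401571]
[ 0.55789218  0.28951107 -1.01356782  1.61570981  0.24956442  1.37570954
  2.65580246]
```

Run:
```python
from h import *
c=np.array([.6249,-.0152])
move_l([.64,-.03,.36],feed=.3); movep(*pose(c,-17,.33,r=-.09)); sleep(.3)
s=sense(); p,d=camera("wrist"); cv2.imwrite("pics/w.png",p[:,:,::-1])
np.savez("w.npz",pos=s["position"],rot=s["tcp_rot"],d=d); print(s["time_s"])
```

```text
18.475
```

View pics/w.png

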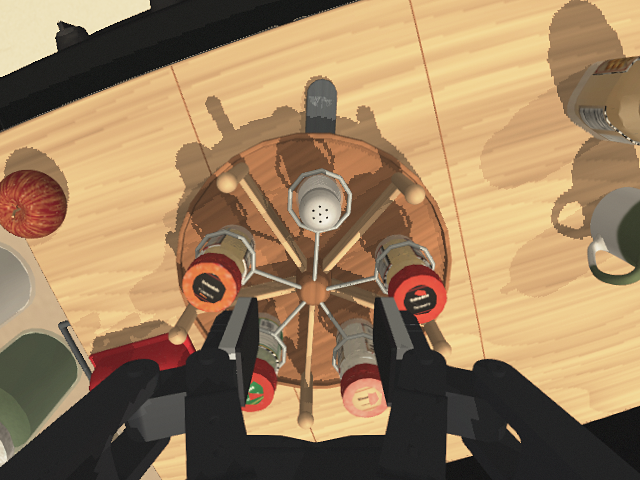

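From above, the tongue is at about (321, 80–133), the shaker's head at (320,210), post balls at (228,182), (414,189), (180,337) and (306,421), and the hub at (314,291).

```bash
cat >> h.py <<'E'
def wz(w,px,z):
    C=camera_params("wrist");T=C["tool_from_camera"]
    R=w["rot"]@T[:3,:3]; o=w["pos"]+w["rot"]@T[:3,3]
    u=cv2.undistortPoints(np.array(px,float).reshape(-1,1,2),C["K"],C["dist"])[:,0]
    r=np.c_[u,np.ones(len(u))]@R.T
    return o+r*((z-o[2])/r[:,2])[:,None]
def ang(v): return np.degrees(np.arctan2(v[...,1],v[...,0]))
def measure(img,w,posts,ks,dome):
    m=((img.max(2)<110)&((img.max(2).astype(int)-img.min(2))<25)).astype(np.uint8); m[:76]=0; m[130:]=0; m[:,:290]=0; m[:,350:]=0
    rows=np.arange(88,127,3); e=[np.flatnonzero(m[v])[[0,-1]] for v in rows]
    L=wz(w,[(a[0]-.5,v) for a,v in zip(e,rows)],.067); Rr=wz(w,[(a[1]+.5,v) for a,v in zip(e,rows)],.067)
    print("tongue width mm",np.round(np.linalg.norm(L-Rr,axis=1)*1e3,1))
    r=fit(wz(w,posts,.1585),ks); c=r.x[:2]; M=((L+Rr)/2)[:,:2]
    s=wz(w,[dome],.162)[0,:2]
    k=np.polyfit(M[:,0],M[:,1],1)
    print("c",c,np.round(r.fun*1e3,1),"post",np.degrees(r.x[2]),"tongue ang",ang(M-c).round(1),"line dir",ang(np.array([-1,-k[0]])),"salt",s,ang(s-c),np.hypot(*(s-c)))
E
python3 - <<'E'
from h import *
w=np.load("w.npz"); img=cv2.imread("pics/w.png")
measure(img,w,[(228,182),(414,189),(306,421),(180,337)],[0,-1,2,1],(320,209))
E
```

```text
tongue width mm [26.3 28.2 29.3 28.3 29.4 29.4 29.5 29.5 29.6 29.6 29.7 29.7 29.8]
c [ 0.62258267 -0.01478384] [-0.3  1.3 -3.   0.   1.3 -2.5  1.   0.4] post -163.96038546737455 tongue ang [161.1 161.  160.8 161.  161.1 161.1 161.  161.  160.9 160.9 160.9 160.8
 160.8] line dir 161.9858872435907 salt [0.53978643 0.01528236] 160.04227822936718 0.08808628639948062
```

```bash
python3 -c "
from rig import *
print(sense()['time_s'],finish_job())"
```

```text
the job is handed in; nothing more can be done
18.525 None
```

I turned the carousel in two pushes and handed the job in at about 18.5 s. The salt shaker's middle measures about 1.5 mm from the pointer's line, every jar is standing in its hoop, and the bystanders were left alone.

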